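# Step the decorating wheel to the ring marker

### The arm

A 6-joint arm with a two-finger parallel gripper is mounted at the origin on the work surface. World frame = base frame: x ahead of the robot, y to its left, z up, the work surface at z = 0. Lengths are in m, angles in rad, forces in N, time in s.
With the tool pointing down it reaches from about 0.35 to 0.85 m from the base axis. Payload 8.1 kg.
Tool frame: the origin (TCP) lies on the centre line of the jaws, within the pads' length; the fingertips stand 17 mm ahead of it and the grasp point (between the pads) lies 2 mm behind it; x points along the fingers, z is the direction in which the jaws open and shut, and the axes are right-handed (so a half turn about x gives the same grasp; the last joint's range is limited). The gripper opens to 93 mm and grips with 3 to 60 N. Pads are 15 mm wide; open, the fingers measure 128 mm over their backs; the gripper's body (75 mm by 188 mm) begins 65 mm behind the grasp point.
Start: joints at [1.066, 0.13, 1.488, -0, 1.523, -0.085], TCP at [0.245, 0.548, 0.236] pointing down, gripper open.
Joint ranges: [-2.96, 2.96], [-0.89, 2.26], [0.02, 2.5], [-1.34, 4.48], [0, 2.73], [-2.66, 2.66]. Speed limits (rad/s): [2.39, 2.39, 2.79, 3.14, 3.14, 3.14].

### API

Orientations are given as a rotation vector (axis times angle).
In Python, from plant import telemetry, optics, workorder gives the robot as it stands.
- The arm moves only by the shell command python3 -m inch 'ROWS' [FORCE]. ROWS is JSON, a list that holds one entry, the list of rows, each a list of 7 numbers: the shift along the tool's x, y, z in m, then the turn, a rotation vector about the tool's x, y, z in rad, then the opening, from 0 (shut) to 1 (fully open). In form: [[[tx, ty, tz, ax, ay, az, grip], ...]]. A call has 1 to 20 rows; each row shifts and turns the pose as measured when the row begins, along the tool's axes as they then stand; what a row does not reach is not made up. A row lasts 1/10 s, in which the tool goes at most 50 mm and 8.59 degrees, less where a joint would pass 70% of its speed; a pose out of reach is approached as far as the arm can. A call is refused whole if a number of a shift passes 0.05 or a number of a turn 0.15, either way. A call with a gripper value outside its range is refused whole. The fingers move at their own pace and stop on an object; FORCE is the grip in N (left out, the last holds). Time passes only in rows, so rows that do not move let the fingers close. It gives the time, the measured TCP pose, the force and the opening at its end, in the units of the state.
- telemetry.read_state(): the state, without advancing time (a new reading comes with each control period).
- optics.read_camera(name): name is "scene" or "top" or "wrist"; returns a dict with "frame" (480x640x3 uint8, blue, green, red), "fx", "fy", "cx", "cy" (pixels), "D" ([k1, k2, p1, p2, k3] as OpenCV has them; the pictures are not rectified), "rvec" (rotation vector, rad) and "tvec" (3), from world to camera coordinates, as OpenCV has them. Camera axes: x right, y down, z forward; pixel columns grow to the right and rows downward; lengths in m; the calibration is good to about 2 mm. A picture is of the moment at which its call begins. There is no depth.
- workorder.close_job(): hands the job in, once; it reports no verdict.
The state is a dict: "t": time; "q": joint angles; "dq": joint speeds; "joint_torque": joint torques, N m; "tool_pos": TCP position; "orientation": TCP orientation; "force": force on the tool from outside, world axes, zero at the start; "wrist_torque": the same for the moment, N m; "opening": finger opening in m.
Only numpy, scipy, OpenCV 4.12 (cv2) and the standard library are available. Lean on these libraries where they do the work, as an engineer would, in place of code of your own. Each camera call takes 0.05 s, during which the arm holds its last target. There are 200 camera calls.

### The job

Turn the potter's decorating wheel to its next painting position: push the tab that sticks out of the wheel gently with a fingertip, until it points squarely at the middle of the ring-shaped marker on the board, then draw clear. Do not grip the tab, do not touch the cup that stands on the wheel, and leave everything else where it is.

Things in the scene. Friction and masses are not known exactly. Their poses are not given: they have to be found in the camera images.
- wheel (a joint): turn of the wheel on its board, in rad, growing counter-clockwise seen from above; 0 when the tab points along the board's -x axis; stops at -2.3 and +2.3, so the tab cannot pass the board's +x side. Held by friction wherever it is left (about 0.15 N m, no spring, no clicks: 1 to 2 N on the tab moves it)
- board: fixed round dark wooden board, 380 mm in diameter, its top 12 mm above the table; it carries an aluminium wheel 180 mm in diameter (top 30 mm above the table) in its centre and the four markers round the wheel. Origin: on the wheel's axis, at the table; z up
- tab_nose (a point): the nose of the dark steel tab, an upright plate that stands out radially from the wheel's rim and turns with the wheel: 12 mm thick, from 74 to 138 mm from the wheel's axis (then a nose 6 mm thick to 149 mm), its lower edge 24 mm and its upper edge 60 mm above the table. This point: the middle of the nose's outer end, 149 mm from the axis, 42 mm above the table; x points out along the middle of the tab, y across it, z up
- mark_ring: the marker to select: flat white ceramic ring, 38 mm outside, 22 mm hole, 6 mm thick, fixed on the board 168 mm from the wheel's axis, its top 18 mm above the table (the tab passes inside and above). Origin: its centre, on the board's top. The four markers stand at joint values of about -1.75, -0.85, 0.85 and 1.75; which stands where changes
- mark_square: another marker, the same way: solid white square, 34 mm
- mark_cross: another marker: white cross, 40 mm, bars 11 mm wide
- mark_disc: another marker: solid white disc without a hole, 36 mm in diameter
- cup: white footed conical cup being decorated, loose, standing in the middle of the wheel and turning with it: 77 mm high (top 107 mm above the table), rim 96 mm wide, 0.13 to 0.25 kg. Origin: centre of its foot
- cup_left: fired white footed cup, 76 mm high, rim 91 mm wide; loose bystander on the table left of the board. Origin: centre of its foot
- cup_right: the same kind of cup, right of the board. Origin: centre of its foot
- paint_jar: small jar with black cap, 34 mm wide, 42 mm high, standing on the board behind the wheel (on the side opposite joint value 0). Origin: centre of underside
- paint_bottle: paint bottle, 44 mm wide, 75 mm high, on the table left of and behind the board. Origin: centre of underside
- dish: small round metal paint dish, 46 mm wide, 12 mm high, on the table to the right. Origin: centre of underside
- knife: slim metal trimming knife lying on the table to the left, 130 mm long along its x axis, 6 mm thick. Origin: on its underside, near the middle
- brush: slim black-handled paint brush lying on the table to the right, 190 mm long along its x axis, 8 mm thick. Origin: under its middle
There are look-alikes about, which are no part of the job. Leave any purple or red look-alike of the cup alone.

How it is judged:
On the way:
1. the fingers push the tab (contact force between wheel and the fingers above 0.2 N), for 0.1 s.
At the end, for the whole second after the job is handed in: The tab's centre line passes within 12 mm of the ring marker's centre (about 4 degrees), on the tab's side of the wheel, with the wheel at rest; the cup stands upright on the wheel within 15 mm of its axis; the bystanders are within 15 mm of where they were (y of mark_ring in the frame of tab_nose between -0.012 and 0.012 m and x of mark_ring in the frame of tab_nose above 0 m and velocity of joint wheel between -0.02 and 0.02 rad/s and horizontal distance between cup and board below 0.015 m and angle between cup's own z axis and vertical below 0.2 rad and height (world z) of cup below 0.04 m and distance of each of cup_left, cup_right, paint_jar, paint_bottle, dish, knife, brush from where it was at the start of the episode below 0.015 m); the robot touches nothing.
It fails at once if the cup on the wheel was touched by the robot (contact force between cup and the arm above 0.5 N).
It fails at once if the cup on the wheel was touched by the fingers (contact force between cup and the fingers above 0.5 N).
It fails at once if the cup on the wheel was lifted, tipped or shifted off centre (height (world z) of cup above 0.04 m or angle between cup's own z axis and vertical above 0.2 rad or horizontal distance between cup and board above 0.015 m).
It fails at once if the tab was gripped or forced (more than 20 N) (contact force between wheel and the fingers above 20 N).
It fails at once if a bystander was moved more than 15 mm (distance of any of cup_left, cup_right, paint_jar, paint_bottle, dish, knife, brush from where it was at the start of the episode above 0.015 m).
It also fails if it takes over 51 s, if anything falls off the work surface, if the arm or the gripper's body presses on something with over 40 N, if the wrist force passes 120 N, or if a joint passes its speed limit or range.

## Working session

There is one attempt and no reset: what is moved stays moved. The work goes in short steps, Python scripts to look and compute and a shell command to move; the robot and the scene stay as the last step left them, time stands still between calls to the robot, and variables do not carry over. Pictures are saved under pics/ and viewed, on a budget of 10 in all, crops included, one or two more only if the job needs it, and the job is handed in when it is done.

```bash
mkdir -p pics; ls; cat > h.py <<'E'
import cv2,numpy as np
from plant import telemetry,optics,workorder
def cam(n):
    c=optics.read_camera(n)
    c['K']=np.array([[c['fx'],0,c['cx']],[0,c['fy'],c['cy']],[0,0,1.]]);c['D']=np.array(c['D'],float)
    c['R']=cv2.Rodrigues(np.array(c['rvec'],float))[0];c['t']=np.array(c['tvec'],float).ravel();return c
def plane(c,uv,z):
    p=cv2.undistortPoints(np.array(uv,float).reshape(-1,1,2),c['K'],c['D']).reshape(-1,2)
    d=np.c_[p,np.ones(len(p))]@c['R'];o=-c['R'].T@c['t']
    return o+d*((z-o[2])/d[:,2])[:,None]
def proj(c,P):
    return cv2.projectPoints(np.array(P,float).reshape(-1,3),np.array(c['rvec'],float),c['t'],c['K'],c['D'])[0].reshape(-1,2)
E
python3 - <<'E'
from h import *
for n in ('top','scene'):
    c=cam(n);cv2.imwrite(f'pics/{n}0.png',c['frame']);print(n,-c['R'].T@c['t'])
s=telemetry.read_state();print(s)
E
```

```text
pics
top [0.29902511 0.03334764 1.27908396]
scene [ 1.01410289 -0.32498892  0.76154544]
{'t': 0.1, 'q': array([ 1.06560658e+00,  1.31077502e-01,  1.48918059e+00,  2.89513786e-05,
        1.52298998e+00, -8.54157303e-02]), 'dq': array([ 2.15195857e-03, -1.24650684e-03, -1.07846282e-03, -1.09593186e-03,
       -1.06555415e-03,  4.50694398e-05]), 'joint_torque': array([ 5.06503893e-04, -5.61346042e+01, -4.93093014e+01,  7.70293269e-02,
        2.92632950e-02, -4.21622008e-05]), 'tool_pos': array([0.24427523, 0.54749164, 0.23469157]), 'orientation': array([-0.89548855,  1.38054227,  0.89424931]), 'force': array([-0.24144399,  0.63475312,  0.33103099]), 'wrist_torque': array([ 0.03717821,  0.03763866, -0.0014844 ]), 'opening': 0.09313289849572552}
```

View pics/top0.png

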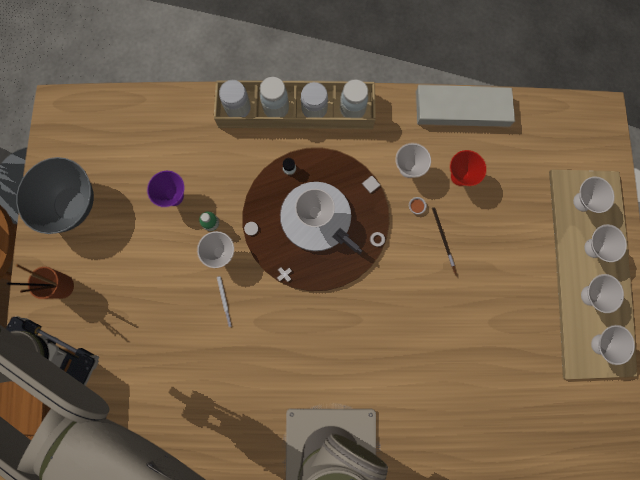

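View pics/scene0.png

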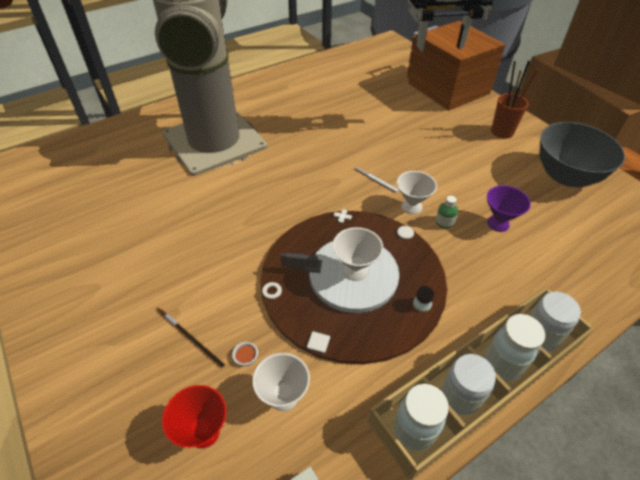

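The top view shows the ring at (377,240), disc (251,229), cross (285,274) and square (371,184). The tab runs from about (335,233) to (370,255). The ring is the only marker with a hole, and the disc is its look-alike. I'll measure and confirm this in an enlarged crop.

```bash
python3 - <<'E'
from h import *
c=cam('top');f=c['frame'];hsv=cv2.cvtColor(f,cv2.COLOR_BGR2HSV)
# markers: bright, unsaturated, small
m=cv2.inRange(hsv,(0,0,150),(180,60,255))
cs,_=cv2.findContours(m,cv2.RETR_EXTERNAL,cv2.CHAIN_APPROX_NONE)
mk=[]
for k in cs:
    a=cv2.contourArea(k);(u,v),r=cv2.minEnclosingCircle(k)
    if 30<a<350 and 240<u<395 and 145<v<295: mk.append((u,v));print('mark',u,v,a,plane(c,[(u,v)],.018)[0])
# board rim: dark brown; intersect with outline
b=cv2.inRange(cv2.GaussianBlur(f,(3,3),0),(0,0,0),(70,75,100));b=cv2.morphologyEx(b,cv2.MORPH_CLOSE,np.ones((9,9)))
cs,_=cv2.findContours(b[130:310,230:405].copy(),cv2.RETR_EXTERNAL,cv2.CHAIN_APPROX_NONE,offset=(230,130))
k=max(cs,key=cv2.contourArea);P=plane(c,k.reshape(-1,2),.012)[:,:2]
h=cv2.convexHull(P.astype(np.float32));(x,y),r=cv2.minEnclosingCircle(h);print('board',x,y,r)
if len(mk)==4:
    Q=plane(c,mk,.018)[:,:2];A=np.c_[2*Q,np.ones(4)];s=np.linalg.lstsq(A,(Q**2).sum(1),rcond=None)[0];print('centre from marks',s[:2],np.hypot(*(Q-s[:2]).T))
cv2.imwrite('pics/crop1.png',cv2.resize(f[190:290,300:400],None,fx=6,fy=6,interpolation=cv2.INTER_CUBIC))
E
```

```text
mark 284.0737609863281 273.6311340332031 76.0 [0.43848315 0.12196254 0.018     ]
mark 377.0 238.6666717529297 122.0 [ 0.52986228 -0.11214488  0.018     ]
mark 250.5821990966797 228.03424072265625 114.0 [0.55420531 0.21004269 0.018     ]
mark 370.557861328125 183.5661163330078 121.5 [ 0.675244   -0.09716359  0.018     ]
board 0.637346088886261 0.046576157212257385 0.29548391699790955
centre from marks [0.58749871 0.04553912] [0.16746992 0.16788747 0.16783884 0.16752104]
```

View pics/crop1.png

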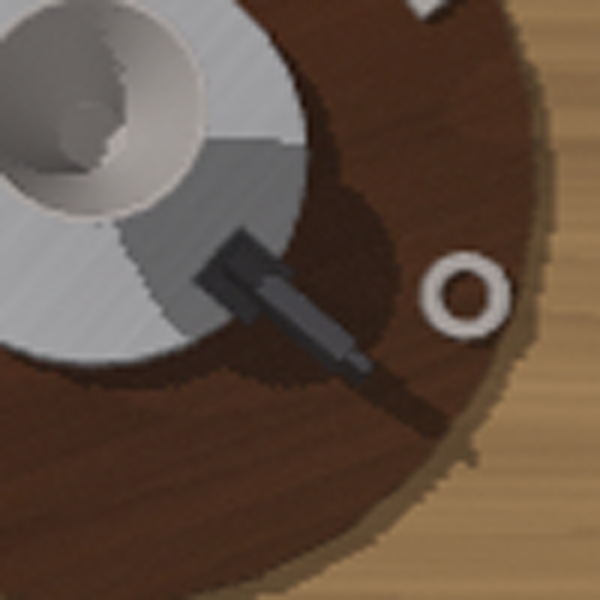

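The crop confirms the ring (hole visible) at full-image (377,239). The tab's nose is at crop (365,368), which is about (361,251) in the full image. The four marks fit a circle of radius 0.1677 m, so the centre is good. The board outline fit was contaminated, so I'm ignoring it.

```bash
python3 - <<'E'
from h import *
from scipy.spatial.transform import Rotation as R
c=cam('top');s=cam('scene');C=np.array([.5875,.0455]);ring=np.array([.5299,-.1121])
T=plane(c,[(344.5,238),(361,250.8)],.06)[:,:2];d=T[1]-T[0]
print('tab pts',T,np.hypot(*(T-C).T),'dirs',np.degrees(np.arctan2(*(T-C).T[::-1])),np.degrees(np.arctan2(d[1],d[0])))
w=ring-C;print('ring deg',np.degrees(np.arctan2(w[1],w[0])))
a=np.arctan2(*(T[1]-C)[::-1]);e=np.array([np.cos(a),np.sin(a)])
print('nose in scene',proj(s,[[*(C+.149*e),.06],[*(C+.149*e),.036],[*(C+.09*e),.06]]), 'ring scene',proj(s,[[*ring,.018]]))
print(R.from_rotvec(telemetry.read_state()['orientation']).as_matrix().round(3))
cv2.imwrite('pics/sc1.png',cv2.resize(s['frame'][220:320,250:350],None,fx=6,fy=6,interpolation=cv2.INTER_CUBIC))
E
```

```text
tab pts [[ 0.52305173 -0.02731223]
 [ 0.49162987 -0.06772026]] [0.09723785 0.14835737] dirs [-131.51299593 -130.25651589] -127.86914792916917
ring deg -110.07646005153248
nose in scene [[281.9127198  253.56644014]
 [282.59761493 261.11339658]
 [311.39037505 256.47471299]] ring scene [[273.73646595 289.15593904]]
[[-0.    -0.913  0.408]
 [-0.001  0.408  0.913]
 [-1.     0.    -0.001]]
```

View pics/sc1.png

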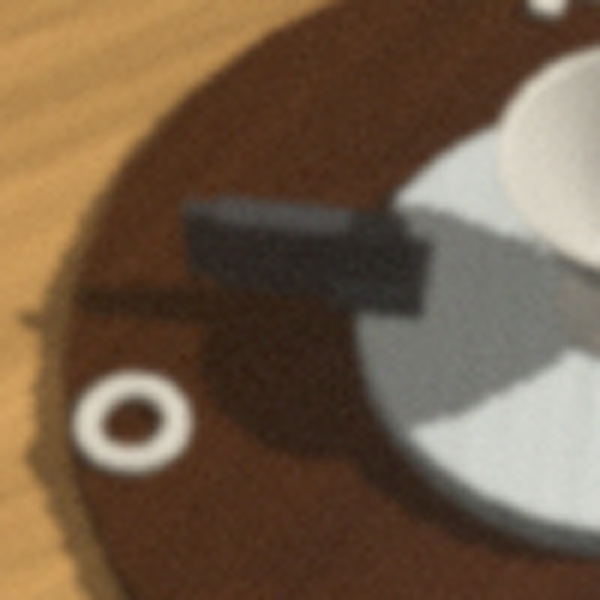

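The scene view confirms the 60 mm tab height: the nose top is at (282,254), predicted (282,254), and the ring is at (272,290). The tab is at −130.3° and the ring at −110.1°, so it needs +20.2° (CCW). I'll push with shut fingers from the clockwise side, starting with the traverse at height.

```bash
python3 -m inch '[[[0,-0.031,-0.03,0,0,0,0],[0,-0.031,-0.03,0,0,0,0],[0,-0.031,-0.03,0,0,0,0],[0,-0.031,-0.03,0,0,0,0],[0,-0.031,-0.03,0,0,0,0],[0,-0.031,-0.03,0,0,0,0],[0,-0.031,-0.03,0,0,0,0],[0,-0.031,-0.03,0,0,0,0],[0,-0.031,-0.03,0,0,0,0],[0,-0.031,-0.03,0,0,0,0],[0,-0.031,-0.03,0,0,0,0],[0,-0.031,-0.03,0,0,0,0],[0,-0.031,-0.03,0,0,0,0],[0,-0.031,-0.03,0,0,0,0]]]' 10
python3 -m inch '[[[0,0,0,0.14,0,0,0],[0,0,0,0.14,0,0,0],[0,0,0,0.14,0,0,0],[0,0,0,0.14,0,0,0],[0,0,0,0.14,0,0,0],[0,0,0,0.14,0,0,0],[0,0,0,0.14,0,0,0],[0,0,0,0.14,0,0,0],[0,0,0,0.14,0,0,0],[0,0,0,0.14,0,0,0],[0,0,0,0.14,0,0,0],[0,0,0,0.14,0,0,0]]]'
cat >> h.py <<'E'
def go(target,yaw):
    from scipy.spatial.transform import Rotation as R
    s=telemetry.read_state();M=R.from_rotvec(s['orientation']).as_matrix()
    x=np.array([0,0,-1.]);z=np.array([np.cos(yaw),np.sin(yaw),0]);G=np.c_[x,np.cross(z,x),z]
    print('t',s['t'],'pos',s['tool_pos'].round(4),'shift',(M.T@(np.array(target)-s['tool_pos'])).round(4),'turn',R.from_matrix(M.T@G).as_rotvec().round(3),'F',s['force'].round(2),'open',round(s['opening'],4))
E
python3 -c "
from h import *
go([.4718,-.0137,.2],np.radians(-35))"
```

```text
t: 1.65
tool_pos: [0.4751, -0.0297, 0.2343]
orientation: [-0.904, 1.374, 0.9]
force: [0.0, 0.4, 0.3]
opening: 0.0004
t: 2.85
tool_pos: [0.4754, -0.0373, 0.2331]
orientation: [0.463, 1.519, -0.466]
force: [-0.5, -0.7, -0.1]
opening: 0.0006
t 2.85 pos [ 0.4754 -0.0373  0.2331] shift [ 0.033   0.0176 -0.0163] turn [0.018 0.002 0.001] F [-0.49 -0.67 -0.06] open 0.0006
```

```bash
python3 -m inch '[[[0.03,0.018,-0.016,0.018,0,0,0],[0,0,0,0,0,0,0],[0.03,0,0,0,0,0,0],[0.03,0,0,0,0,0,0],[0.02,0,0,0,0,0,0],[0,0,0,0,0,0,0],[0,0,0,0,0,0,0]]]'
python3 -c "
from h import *
go([.4718,-.0137,.053],np.radians(-35))
c=cam('scene');cv2.imwrite('pics/sc2.png',c['frame'][130:370,200:520])"
```

```text
t: 3.55
tool_pos: [0.4752, -0.015, 0.1248]
orientation: [0.478, 1.508, -0.482]
force: [0.2, -0.1, 0.4]
opening: 0.0006
t 3.55 pos [ 0.4752 -0.015   0.1248] shift [ 0.0718 -0.001  -0.0042] turn [-0.003  0.009 -0.001] F [ 0.17 -0.12  0.44] open 0.0006
```

View pics/sc2.png

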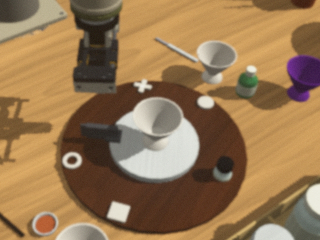

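```bash
python3 -m inch '[[[0.03,0,-0.004,0,0,0,0],[0.03,0,0,0,0,0,0],[0.012,0,0,0,0,0,0],[0,0,0,0,0,0,0],[0,0,0,0,0,0,0]]]'
python3 -c "
from h import *
go([.4718,-.0137,.053],np.radians(-35))
c=cam('scene');cv2.imwrite('pics/sc3.png',cv2.resize(c['frame'][170:320,240:400],None,fx=4,fy=4))
print(proj(c,[telemetry.read_state()['tool_pos']]))"
```

```text
t: 4.1
tool_pos: [0.4798, -0.0145, 0.0605]
orientation: [0.479, 1.494, -0.479]
force: [0.0, 0.3, 0.5]
opening: -0.0
t 4.1 pos [ 0.4798 -0.0145  0.0605] shift [ 0.0074 -0.004  -0.0072] turn [-0.002  0.022 -0.007] F [0.   0.32 0.46] open -0.0
[[301.93671393 238.69498181]]
```

View pics/sc3.png

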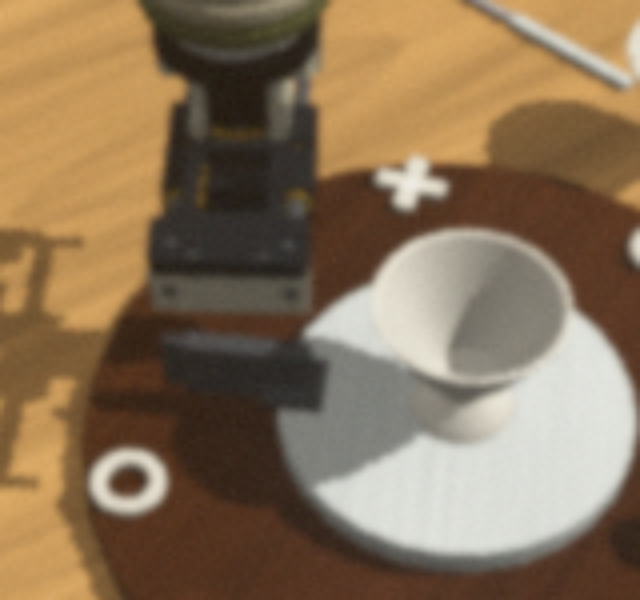

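```bash
python3 -m inch '[[[0.007,-0.003,0,0,0.02,0,0],[0,0,0.006,0,0,0,0],[0,0,0.006,0,0,0,0],[0,0,0,0,0,0,0]]]'
python3 -c "
from h import *
go([.5248,-.0572,.053],np.radians(-35))"
```

```text
t: 4.55
tool_pos: [0.4918, -0.0254, 0.0571]
orientation: [0.486, 1.508, -0.473]
force: [-0.7, 0.5, -0.2]
opening: 0.0005
t 4.55 pos [ 0.4918 -0.0254  0.0571] shift [ 0.0043 -0.0071  0.0452] turn [-0.002  0.006 -0.01 ] F [-0.69  0.46 -0.15] open 0.0005
```

```bash
python3 -m inch '[[[0.002,-0.001,0.004,0,0,0,0],[0.002,-0.001,0.004,0,0,0,0],[0,-0.001,0.004,0,0,0,0],[0,-0.001,0.004,0,0,0,0]]]'
python3 -m inch '[[[0,-0.001,0.004,0,0,0,0],[0,-0.001,0.004,0,0,0,0],[0,-0.001,0.004,0,0,0,0],[0,0,0,0,0,0,0]]]'
cat > meas.py <<'E'
from h import *
C=np.array([.5875,.0455])
c=cam('top');f=c['frame'];go([.5248,-.0572,.053],np.radians(-35))
cv2.imwrite('pics/m.png',cv2.resize(f[190:290,300:400],None,fx=6,fy=6,interpolation=cv2.INTER_CUBIC))
s=cam('scene');cv2.imwrite('pics/ms.png',cv2.resize(s['frame'][220:320,240:340],None,fx=6,fy=6,interpolation=cv2.INTER_CUBIC))
for a in (-130.3,-125,-120,-115,-110.1):
    e=np.array([np.cos(np.radians(a)),np.sin(np.radians(a))]);P=[[*(C+.149*e),.06],[*(C+.1*e),.06]]
    print(a,'top crop',((proj(c,P)-[300,190])*6).round().tolist(),'scene crop',((proj(s,P)-[240,220])*6).round().tolist())
E
python3 meas.py; cp pics/m.png pics/m1.png; cp pics/ms.png pics/ms1.png
```

```text
t: 4.95
tool_pos: [0.5032, -0.0383, 0.0527]
orientation: [0.486, 1.509, -0.473]
force: [-1.2, 1.0, -0.2]
opening: 0.0007
t: 5.35
tool_pos: [0.5119, -0.0486, 0.0524]
orientation: [0.486, 1.51, -0.473]
force: [0.5, 0.5, -0.6]
opening: 0.001
t 5.4 pos [ 0.5118 -0.0485  0.0524] shift [-0.0005  0.0003  0.0156] turn [-0.002  0.004 -0.01 ] F [-0.37 -0.3  -0.61] open 0.0003
-130.3 top crop [[367.0, 366.0], [275.0, 289.0]] scene crop [[252.0, 201.0], [398.0, 216.0]]
-125 top crop [[387.0, 340.0], [289.0, 271.0]] scene crop [[246.0, 234.0], [396.0, 238.0]]
-120 top crop [[404.0, 314.0], [301.0, 254.0]] scene crop [[244.0, 265.0], [395.0, 258.0]]
-115 top crop [[419.0, 286.0], [310.0, 235.0]] scene crop [[246.0, 296.0], [398.0, 280.0]]
-110.1 top crop [[430.0, 258.0], [318.0, 217.0]] scene crop [[251.0, 328.0], [402.0, 300.0]]
```

View pics/ms1.png

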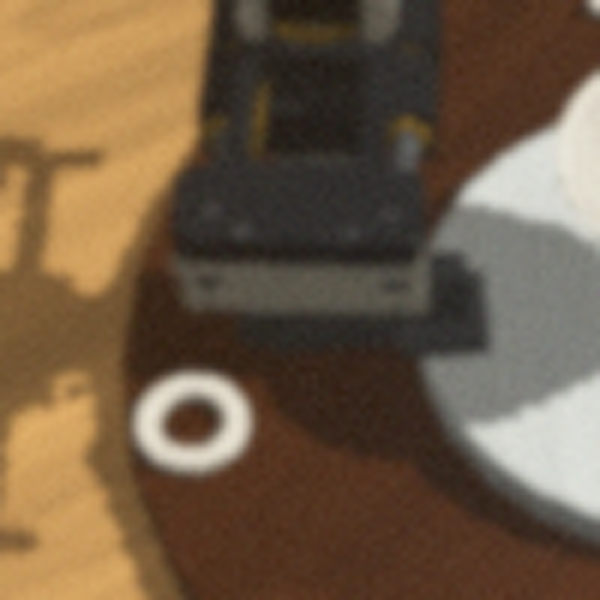

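The tab has moved with the finger: its nose's lower edge is now at crop (243,345), so it's at about −118.5°. I'll push about 12 mm more, draw back, then look.

```bash
python3 -m inch '[[[0,0,0.004,0,0,0,0],[0,0,0.004,0,0,0,0],[0,0,0.004,0,0,0,0],[0,0,0,0,0,0,0]]]'
python3 -m inch '[[[0,0,-0.02,0,0,0,0],[0,0,-0.03,0,0,0,0],[-0.01,0,-0.04,0,0,0,0],[0,0,-0.04,0,0,0,0],[0,0,0,0,0,0,0]]]'
python3 meas.py; cp pics/m.png pics/m2.png; cp pics/ms.png pics/ms2.png
```

```text
t: 5.85
tool_pos: [0.522, -0.0555, 0.0524]
orientation: [0.486, 1.511, -0.473]
force: [0.5, -0.4, 0.3]
opening: 0.0005
t: 6.35
tool_pos: [0.4136, 0.0196, 0.0616]
orientation: [0.487, 1.508, -0.476]
force: [0.1, 0.3, -0.8]
opening: 0.0006
t 6.4 pos [0.4163 0.0186 0.0629] shift [0.0111 0.0006 0.1323] turn [-0.005  0.009 -0.011] F [ 0.7   0.17 -0.13] open 0.0007
-130.3 top crop [[367.0, 366.0], [275.0, 289.0]] scene crop [[252.0, 201.0], [398.0, 216.0]]
-125 top crop [[387.0, 340.0], [289.0, 271.0]] scene crop [[246.0, 234.0], [396.0, 238.0]]
-120 top crop [[404.0, 314.0], [301.0, 254.0]] scene crop [[244.0, 265.0], [395.0, 258.0]]
-115 top crop [[419.0, 286.0], [310.0, 235.0]] scene crop [[246.0, 296.0], [398.0, 280.0]]
-110.1 top crop [[430.0, 258.0], [318.0, 217.0]] scene crop [[251.0, 328.0], [402.0, 300.0]]
```

```bash
python3 -c "
import cv2,numpy as np
cv2.imwrite('pics/both2.png',cv2.resize(np.hstack([cv2.imread('pics/m2.png')[100:500,100:500],cv2.imread('pics/ms2.png')[100:500,100:500]]),(800,400)))"
```

```text
(no output)
```

View pics/both2.png

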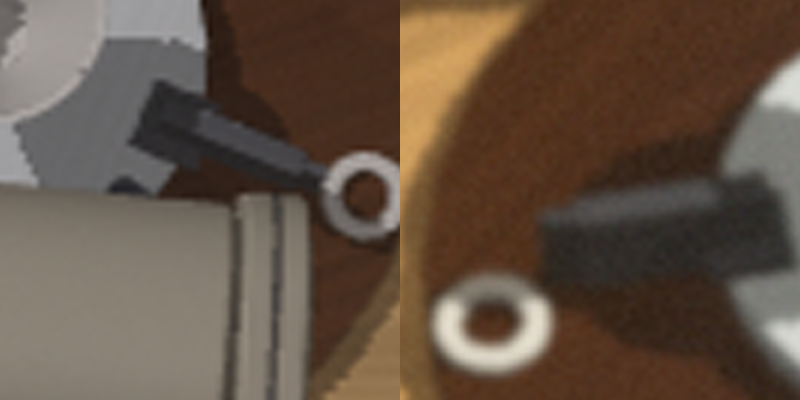

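Nose at top crop (420,272) gives −112.5°, and scene crop (248,313) gives −112.4°. That's about 2.3° short, roughly 5 mm at the finger, so I'll go back and nudge it.

```bash
python3 -m inch '[[[0.008,0,0.03,0,0,0,0],[0.002,0,0.03,0,0,0,0],[0,0,0.03,0,0,0,0],[0,0,0.01,0,0,0,0],[0,0,0,0,0,0,0],[0,0,0,0,0,0,0]]]'
python3 -c "
from h import *
go([.5265,-.0577,.053],np.radians(-35))"
```

```text
t: 7.05
tool_pos: [0.5089, -0.0453, 0.0566]
orientation: [0.489, 1.494, -0.476]
force: [-0.3, 0.4, -0.1]
opening: 0.0006
t 7.05 pos [ 0.5089 -0.0453  0.0566] shift [0.004  0.     0.0215] turn [-0.007  0.018 -0.014] F [-0.31  0.38 -0.14] open 0.0006
```

```bash
python3 -m inch '[[[0.003,0,0.004,0,0,0,0],[0,0,0.004,0,0,0,0],[0,0,0.004,0,0,0,0],[0,0,0.003,0,0,0,0],[0,0,0.003,0,0,0,0],[0,0,0,0,0,0,0]]]'
python3 -c "
from h import *
go([.5265,-.0577,.053],np.radians(-35))"
```

```text
t: 7.65
tool_pos: [0.5226, -0.0546, 0.0534]
orientation: [0.487, 1.496, -0.474]
force: [-1.0, 0.6, 0.0]
opening: 0.0006
t 7.65 pos [ 0.5226 -0.0546  0.0534] shift [ 0.0005 -0.0003  0.005 ] turn [-0.005  0.017 -0.014] F [-1.01  0.63  0.01] open 0.0006
```

Now 5 mm more, then draw back and lift clear.

```bash
python3 -m inch '[[[0,0,0.003,0,0,0,0],[0,0,0.002,0,0,0,0],[0,0,0.001,0,0,0,0],[0,0,0,0,0,0,0]]]'
python3 -m inch '[[[0,0,-0.02,0,0,0,0],[0,0,-0.03,0,0,0,0],[-0.02,0,-0.04,0,0,0,0],[-0.05,0,-0.04,0,0,0,0],[-0.05,0,-0.04,0,0,0,0],[-0.05,-0.02,0,0,0,0,0],[0,0,0,0,0,0,0],[0,0,0,0,0,0,0]]]'
python3 meas.py;python3 -c "
import cv2,numpy as np
cv2.imwrite('pics/both3.png',cv2.resize(np.hstack([cv2.imread('pics/m.png')[100:500,100:500],cv2.imread('pics/ms.png')[100:500,100:500]]),(800,400)))
from h import *
cv2.imwrite('pics/scfin.png',cam('scene')['frame'])"
```

```text
t: 8.05
tool_pos: [0.5273, -0.0576, 0.0533]
orientation: [0.488, 1.498, -0.473]
force: [-0.8, 0.3, -0.3]
opening: 0.0005
t: 8.85
tool_pos: [0.3861, 0.0165, 0.2003]
orientation: [0.487, 1.493, -0.474]
force: [-0.3, -0.7, 0.1]
opening: 0.0003
t 8.9 pos [0.3866 0.0164 0.2007] shift [0.1511 0.0175 0.1522] turn [-0.005  0.021 -0.015] F [-0.11 -0.85  1.05] open 0.0006
-130.3 top crop [[367.0, 366.0], [275.0, 289.0]] scene crop [[252.0, 201.0], [398.0, 216.0]]
-125 top crop [[387.0, 340.0], [289.0, 271.0]] scene crop [[246.0, 234.0], [396.0, 238.0]]
-120 top crop [[404.0, 314.0], [301.0, 254.0]] scene crop [[244.0, 265.0], [395.0, 258.0]]
-115 top crop [[419.0, 286.0], [310.0, 235.0]] scene crop [[246.0, 296.0], [398.0, 280.0]]
-110.1 top crop [[430.0, 258.0], [318.0, 217.0]] scene crop [[251.0, 328.0], [402.0, 300.0]]
```

View pics/both3.png

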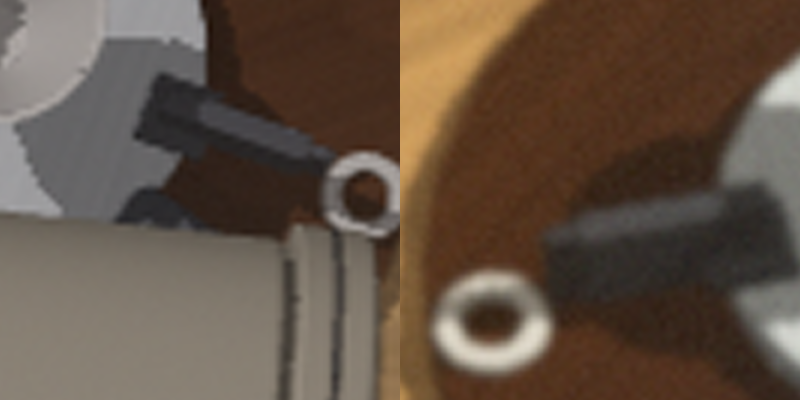

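View pics/scfin.png

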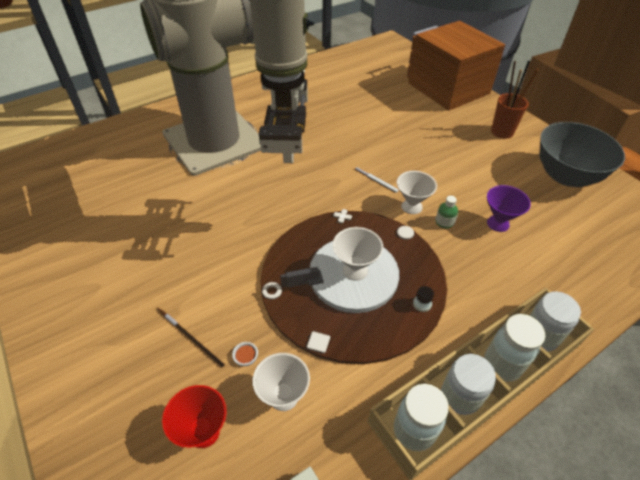

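The nose is at top crop (430,260) and scene crop (250,330), against predictions of (430,258) and (251,328) for the ring's bearing. The cup is centred, the bystanders look unchanged, and the arm is clear. I'm handing in.

```bash
python3 -c "
from plant import workorder
print(workorder.close_job())"
```

```text
the job is handed in; nothing more can be done
None
```

I turned the wheel about 20° counter-clockwise with shut fingers, in one push and one 5 mm nudge. I then drew clear and handed the job in at about 9 s; no verdict was reported.

- **Aim:** in the last views the tab nose is within about 0.5° of the ring's bearing in both cameras. That is about 1.5 mm at the ring, where 12 mm is allowed.
- **Forces:** the readings at the end of each move stayed around 1–1.5 N. I did not log the force within moves.
- **Cup and bystanders:** by eye, the cup stands upright and centred, and the bystanders look unmoved in the scene view. I did not measure either numerically.
- **Checks that disagreed:** the board-outline fit failed (radius 0.295 m against the real 0.19 m), so I took the wheel's centre from the four markers. They fitted a circle of 0.1675–0.1679 m, against 0.168 m given.

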